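# Lean coated panels to dry and nest the empty carrier

### The job

Take each coated test panel out of the slotted carrier and lean it, bare end up, on the drying stand, its foot in the channel and its upper part resting back against the rail, all side by side and not touching one another. Then turn the empty carrier half round so that its yellow end matches that of the grey tub, and set it down so that it nests fully inside the tub instead of standing on its rim. Do not knock over or push aside the bottles.

Things in the scene. Friction and masses are not known exactly. Their poses are not given: they have to be found in the camera images.
- stand: Fixed white drip tray, 84 x 310 mm, with a steel rail, both long along its y. Origin: centre of the tray at table level, z up. Its +x points roughly towards the robot: panels stand in the channel and lean their tops towards +x onto the rail. Room for four panels at y = -96, -32, 32, 96 mm; a leaning panel's centre lies at about x = -8 mm, z = 63 mm
- channel_mid (a point): Middle of the floor of the stand's foot channel (x = -24, y = 0, z = 5 mm in the stand's frame, same axes). The channel runs along y, 20 mm wide, between a lip (top 14 mm above the table) at x = -34 mm and a ridge (top 10 mm above the table, x = -14 to -8 mm)
- rail_mid (a point): Middle of the round rail's axis (x = 1.5, y = 0, z = 61 mm in the stand's frame), radius 5 mm, along y between end posts of radius 8 mm at y = -145 and 145 mm, 74 mm high. A panel in the channel rests on it at 0.18 to 0.36 rad from vertical: 0.36 with its foot against the lip
- panel0_mid (a point): Centre of the red-coated test panel, rigid, 9 mm (its x) x 50 mm (its y) x 120 mm (its z, up), 120 g, bare metal at the top. May be absent. It starts upright (up to 0.1 rad of play) in the carrier slot at carrier x = -66 mm, foot 4 mm above the carrier's underside. Clear gap between panels: 35 mm. Its two faces are alike
- panel1_mid (a point): Centre of the green-coated test panel, rigid, 9 mm (its x) x 50 mm (its y) x 120 mm (its z, up), 120 g, bare metal at the top. May be absent. It starts upright (up to 0.1 rad of play) in the carrier slot at carrier x = -22 mm, foot 4 mm above the carrier's underside. Clear gap between panels: 35 mm. Its two faces are alike
- panel2_mid (a point): Centre of the yellow-coated test panel, rigid, 9 mm (its x) x 50 mm (its y) x 120 mm (its z, up), 120 g, bare metal at the top. May be absent. It starts upright (up to 0.1 rad of play) in the carrier slot at carrier x = 22 mm, foot 4 mm above the carrier's underside. Clear gap between panels: 35 mm. Its two faces are alike
- panel3_mid (a point): Centre of the blue-coated test panel, rigid, 9 mm (its x) x 50 mm (its y) x 120 mm (its z, up), 120 g, bare metal at the top. May be absent. It starts upright (up to 0.1 rad of play) in the carrier slot at carrier x = 66 mm, foot 4 mm above the carrier's underside. Clear gap between panels: 35 mm. Its two faces are alike
- carrier_mid (a point): Middle of the loose blue carrier, 176 (its x) x 66 (its y) mm, 450 g, 30 mm above its underside; z up. Yellow mark on its +x end. Slotted insert: top 36 mm above the underside, slots 13 mm wide, 32 mm deep. On each long side two lugs, 16 mm wide, stand out 10 mm at x = -25 and 55 mm, lower ends 12 mm above the underside. It starts about half a turn from the tub's direction
- carrier_handle (a point): Point on the carrier's black upright handle bar, on the carrier's vertical mid axis, 60 mm above its underside. The bar is 14 mm (carrier's x) x 34 mm (y); its top is 14 mm above this point, the insert's top 24 mm below it. Same axes as the carrier
- tub: Loose grey open tub, outside 196 (its x) x 86 (its y) x 62 mm, walls and floor 5 mm, 500 g: 5 mm of play all round the carrier. Origin: centre of its underside, z up. Yellow mark on its +x end. Its long walls have notches 26 mm wide at x = -25 and 55 mm that let the carrier's lugs down only when both yellow ends point the same way
- tub_in (a point): Centre of the tub's inner floor, 5 mm above its underside, same axes. Nested, the carrier stands on this floor, its middle point 30 mm above this one; the wrong way round its lugs stand on the rim, with its middle point about 73 mm above this one
- reagent_bottle: Loose clear bottle with white cap and red label, 66 mm across, 126 mm high, a bystander; origin at the centre of its underside
- dropper_bottle: Loose small amber dropper bottle, 33 mm across, 96 mm high, a bystander; origin at the centre of its underside
There are look-alikes about, which are no part of the job. What is shaped like the part that bears panel0_mid but orange or purple is not meant.

How it is judged (in metres and radians):
On the way, in this order (a step that is already met when the one before it is completed fails the run):
1. every panel present leans on the rail with its foot in the channel, released, no two touching (angle between panel0_mid's own z axis and vertical between 0.13 and 0.5 rad and x of panel0_mid in the frame of stand between -0.022 and 0.006 m and y of panel0_mid in the frame of stand between -0.118 and 0.118 m and z of panel0_mid in the frame of stand between 0.054 and 0.072 m and angle between the y axis of each of panel0_mid, panel1_mid, panel2_mid, panel3_mid and the y axis of stand, either way round below 0.2 rad and linear speed of each of panel0, panel1, panel2, panel3 below 0.02 m/s and contact force between the fingers and panel0 below 0.1 N and angle between panel1_mid's own z axis and vertical between 0.13 and 0.5 rad and x of panel1_mid in the frame of stand between -0.022 and 0.006 m and y of panel1_mid in the frame of stand between -0.118 and 0.118 m and z of panel1_mid in the frame of stand between 0.054 and 0.072 m and contact force between each of the fingers, panel0 and panel1 below 0.1 N and angle between panel2_mid's own z axis and vertical between 0.13 and 0.5 rad and x of panel2_mid in the frame of stand between -0.022 and 0.006 m and y of panel2_mid in the frame of stand between -0.118 and 0.118 m and z of panel2_mid in the frame of stand between 0.054 and 0.072 m and contact force between each of the fingers, panel0, panel1 and panel2 below 0.1 N and angle between panel3_mid's own z axis and vertical between 0.13 and 0.5 rad and x of panel3_mid in the frame of stand between -0.022 and 0.006 m and y of panel3_mid in the frame of stand between -0.118 and 0.118 m and z of panel3_mid in the frame of stand between 0.054 and 0.072 m and contact force between each of the fingers, panel0, panel1, panel2 and panel3 below 0.1 N), for 0.2 s.
2. the empty carrier is nested in the tub and released (z of carrier_mid in the frame of tub between 0.02 and 0.044 m and horizontal distance between carrier_mid and tub below 0.014 m and angle between each of carrier_mid, tub's own z axis and vertical below 0.1 rad and height (world z) of tub below 0.01 m and linear speed of carrier below 0.02 m/s and contact force between the fingers and carrier below 0.1 N), for 0.2 s.
At the end, for the whole second after the job is handed in: Every panel present leans on the rail (0.13 to 0.5 rad from vertical, square to it within 0.2 rad), foot in the channel, not touching another. The carrier lies level inside the tub: its middle under 44 mm above the tub's origin, within 14 mm of it sideways. All released and at rest (all of step 1 and all of step 2).
It fails at once if a bottle is tipped over or pushed more than 4 cm (angle between any of reagent_bottle, dropper_bottle's own z axis and vertical above 0.6 rad or distance of any of reagent_bottle, dropper_bottle from where it was at the start of the episode above 0.04 m).
Of panel0, panel1, panel2, panel3 only 2 to 4 are there at a start; the rules pass over those that are not, and their reading is None.
At some moment in a run one of tub may be knocked a few centimetres aside while the robot is not near it.
It also fails if it takes over 210 s, if anything falls off the work surface, if the arm or the gripper's body presses on something with over 40 N, if the wrist force passes 120 N, or if a joint passes its speed limit or range.

### The arm

A 6-joint arm with a two-finger parallel gripper is mounted at the origin on a cart in front of the work surface, level with it; the furniture and walls round the work are solid. World frame = base frame: x ahead of the robot, y to its left, z up, the work surface at z = 0. Lengths are in mm, angles in degrees, forces in N, time in s.
With the tool pointing down it reaches from about 300 to 850 mm from the base axis. Payload 4.2 kg.
Tool frame: the origin (TCP) lies on the centre line of the jaws, within the pads' length; the fingertips stand 14 mm ahead of it and the grasp point (between the pads) lies 5 mm behind it; z points along the fingers, y is the line along which they close (so a half turn about z gives the same grasp; the last joint's range is limited). The gripper opens to 91 mm and grips with 3 to 60 N. Pads are 32 mm wide; open, the fingers measure 118 mm over their backs; the gripper's body (76 mm by 178 mm) begins 60 mm behind the grasp point.
Start: joints at [64.114, 18.312, 89.639, -0, 72.044, -1.146], TCP at [240.646, 522.239, 204.776] pointing down, gripper open.
Joint ranges: [-177.97, 177.97], [-48.28, 115.42], [12.27, 149.76], [-77.06, 257.06], [2.81, 150.46], [-146.56, 146.56]. Speed limits (degrees/s): [147.25, 147.25, 180, 180, 180, 180].

### API

Orientations are given as [roll, pitch, yaw] about the fixed x, y, z axes, in that order (R = Rz(yaw) Ry(pitch) Rx(roll)).
In Python, from workcell import env gives the robot as it stands.
- The arm moves only by the tool arm_command, never from a script. Its argument "motion" is a list of rows, each an object with "offset": the shift along the tool's x, y, z in m, a list of three; "spin": the turn about the tool's z in rad. In form: [{"offset": [tx, ty, tz], "spin": spin}, ...]. A call has 1 to 5 rows; each row shifts and turns the commanded pose from where the row before left it, along the tool's axes as they then stand; what a row does not reach is not made up. A row lasts 1/8 s, in which the tool goes at most 62.5 mm and 10.7 degrees, less where a joint would pass 70% of its speed; a pose out of reach is approached as far as the arm can. A call with a gripper value outside its range is refused whole. "jaw" is the finger opening in m, from 0 to 0.0912, set as the call begins (left out, the last holds). The fingers move at their own pace and stop on an object; "newtons" is the grip in N (left out, the last holds). Time passes only in rows, so rows that do not move let the fingers close. It gives the time, the measured TCP pose, the force, the opening and the grip force at its end, in the units of the state.
- env.state(): the state, without advancing time (a new reading comes with each control period).
- env.grab_frame(name): name is "side" or "top" or "wrist"; returns (picture, depth): 420x560x3 uint8, blue, green, red; 420x560 float32, mm along the optical axis (not along the pixel's ray), 0 where there is no reading.
- env.camera_model(name): a dict with "fx", "fy", "cx", "cy" (pixels), "k1" (the pictures are not rectified: a ray, as slopes to the right and down, at radius r is drawn at 1 + k1 r^2 times it, then the intrinsics apply), "eye" and "rotation" of the camera in the world; the wrist camera has in their place "hand_eye" (4x4, takes a point from camera to tool coordinates, whose origin is the TCP and whose axes are the flange's). Camera axes: x right, y down, z forward; pixel columns grow to the right and rows downward; lengths in mm; the calibration is good to about 2 mm. A picture is of the moment at which its call begins: read the wrist's pose just before it. camera_model takes no time and is no camera call.
- env.job_done(): hands the job in; it is judged then, once.
Trained networks look in the newest picture that a camera, given by its name, has taken for a name from the list of things; names that differ only in an ending like _2 or _b are one class to them, and where a whole thing is asked for, a point or a joint stands for the part that bears it (a point fixed in the world has none). Each returns a list of dicts, best first, with "score" (0 to 1); they miss things now and then, are a little off and sometimes report something else, mostly with a low value. They report only what shows in the picture. A call takes as long as a camera call. They do not tell look-alikes from the thing itself.
- env.boxes_of(camera, target): "bbox" ([left, top, right, bottom] in pixels, round what is visible of it).
- env.pinpoint(camera, target): "location" ([column, row] in pixels: a listed point, or the origin of a listed thing).
The state is a dict: "time_s": time; "qpos": joint angles; "qvel": joint speeds; "effort": joint torques, N m; "ee_pos": TCP position; "ee_rot": TCP orientation; "force": force on the tool from outside, world axes, zero at the start; "torque": the same for the moment, N m; "gripper_width": finger opening in mm; "gripper_force": force on a finger pad.
Only numpy, scipy, OpenCV 4.12 (cv2) and the standard library are available. Lean on these libraries where they do the work, as an engineer would, in place of code of your own. Each camera call takes 0.05 s, during which the arm holds its last target. There are 200 camera calls.

## Working session

There is one attempt and no reset: what is moved stays moved. The work goes in short steps, Python scripts to look and compute and a tool call to move; the robot and the scene stay as the last step left them, time stands still between calls to the robot, and variables do not carry over. Pictures are saved under pics/ and viewed, at most 14 in all, crops included, and the job is handed in when it is done.

Besides the shell and the picture viewer there is one more tool, called after ">>>" as name(argument=value, ...) on one line, values as JSON. arm_command: Moves the arm, as the interface text tells. Its arguments: {"type":"object","properties":{"motion":{"type":"array"},"jaw":{"type":"number"},"newtons":{"type":"number"}},"required":["motion"]}

```bash
mkdir -p pics; ls
cat > h.py <<'E'
import numpy as np, cv2
from scipy.spatial.transform import Rotation as R
from workcell import env
def cam(n):
    c=env.camera_model(n)
    if 'hand_eye' in c:
        s=env.state(); T=np.eye(4); T[:3,:3]=R.from_euler('xyz',s['ee_rot'],degrees=True).as_matrix(); T[:3,3]=s['ee_pos']
        T=T@np.array(c['hand_eye']); return c,T[:3,:3],T[:3,3]
    return c,np.array(c['rotation']),np.array(c['eye'])
def slopes(c,px):
    K=np.array([[c['fx'],0,c['cx']],[0,c['fy'],c['cy']],[0,0,1.]])
    return cv2.undistortPoints(np.array(px,float).reshape(-1,1,2),K,np.array([c['k1'],0,0,0.])).reshape(-1,2)
def cloud(n,dep,cm=None):
    c,Rm,e=cm or cam(n)
    v,u=np.mgrid[0:dep.shape[0],0:dep.shape[1]]
    s=slopes(c,np.stack([u.ravel(),v.ravel()],1)); z=dep.ravel()[:,None]
    P=np.hstack([s*z,z])@Rm.T+e
    P[dep.ravel()<=0]=np.nan
    return P.reshape(dep.shape+(3,))
def ray(n,px,zw,cm=None):
    c,Rm,e=cm or cam(n); s=slopes(c,px)[0]; d=Rm@np.array([s[0],s[1],1]); return e+d*(zw-e[2])/d[2]
E
python3 - <<'E'
from h import *
print(env.state()); 
for n in('side','top','wrist'):
    im,d=env.grab_frame(n); cv2.imwrite(f'pics/{n}0.png',im); np.save(f'{n}0.npy',d); m=env.camera_model(n); print(n,m)
    for t in ['stand','panel0_mid','panel1_mid','panel2_mid','panel3_mid','carrier_mid','carrier_handle','tub','tub_in','reagent_bottle','dropper_bottle','channel_mid','rail_mid']:
        print(t,[(round(x['score'],2),np.round(x['location']).tolist()) for x in env.pinpoint(n,t)[:3]])
E
```

```text
pics
{'time_s': 0.0, 'qpos': array([ 6.41159978e+01,  1.83523619e+01,  8.97080367e+01,  1.19906939e-04,
        7.20440895e+01, -1.14637312e+00]), 'qvel': array([ 0.07060664,  0.05756773, -0.10976266, -0.01323807, -0.06779328,
       -0.0740794 ]), 'effort': array([ 1.39107178e-03, -4.12469459e+01, -2.31973279e+01,  7.28247198e-02,
        4.57341224e-02, -1.39475374e-04]), 'ee_pos': array([240.38470492, 521.74919825, 203.90203274]), 'ee_rot': array([-1.79895535e+02, -2.20443181e-03,  1.55262332e+02]), 'force': array([-0.08027675,  0.32746095, -0.08952217]), 'torque': array([-0.00832788,  0.02833816, -0.00682288]), 'gripper_force': 0.0, 'gripper_width': 91.30815771141415}
side {'fx': 485.6532779036569, 'fy': 485.6532779036569, 'cx': 285.4497641971357, 'cy': 208.36386942616824, 'k1': -0.05220082583173897, 'eye': array([   64.03724676, -1005.09454159,   620.68155617]), 'rotation': array([-116.28888446,   -0.69613069,  -24.6816535 ])}
stand [(0.7, [293.0, 206.0])]
panel0_mid [(0.85, [254.0, 199.0]), (0.77, [323.0, 225.0]), (0.68, [275.0, 243.0])]
panel1_mid [(0.39, [264.0, 214.0])]
pane
[... 1177 characters left out ...]
]), (0.66, [247.0, 187.0])]
wrist {'fx': 309.57999252971524, 'fy': 309.57999252971524, 'cx': 283.1930532946956, 'cy': 205.74073470404196, 'k1': -0.00019882470946371063, 'hand_eye': array([[ 8.27010589e-04, -9.63612671e-01, -2.67301208e-01,
         7.57776960e+01],
       [ 9.99999640e-01,  7.46480670e-04,  4.02886539e-04,
         3.42914611e-01],
       [-1.88691389e-04, -2.67301445e-01,  9.63612942e-01,
        -1.80171955e+02],
       [ 0.00000000e+00,  0.00000000e+00,  0.00000000e+00,
         1.00000000e+00]])}
stand []
panel0_mid []
panel1_mid []
panel2_mid []
panel3_mid []
carrier_mid []
carrier_handle []
tub []
tub_in []
reagent_bottle []
dropper_bottle []
channel_mid []
rail_mid []
```

```bash
sed -i "s/np.array(c\['rotation'\])/R.from_euler('xyz',c['rotation'],degrees=True).as_matrix()/" h.py
python3 - <<'E'
import cv2
a=cv2.imread('pics/top0.png'); cv2.imwrite('pics/top0c.png',cv2.resize(a[120:320,120:440],(800,500),interpolation=cv2.INTER_CUBIC))
a=cv2.imread('pics/side0.png'); cv2.imwrite('pics/side0c.png',cv2.resize(a[130:350,170:400],(628,600),interpolation=cv2.INTER_CUBIC))
E
```

```text
(no output)
```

View pics/top0c.png

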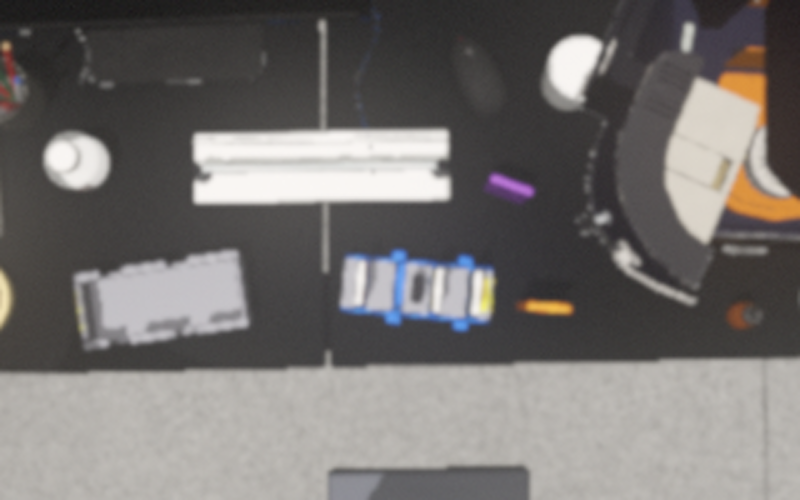

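View pics/side0c.png

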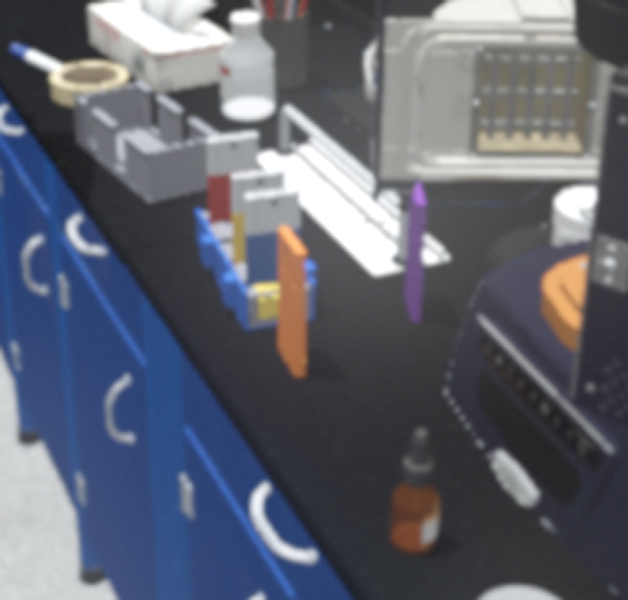

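Run:
```python
from h import *
im=cv2.imread('pics/top0.png'); d=np.load('top0.npy'); P=cloud('top',d); np.save('Ptop.npy',P)
for u,v in [(300,260),(150,290),(184,240),(288,235),(250,175),(250,195),(414,245),(152,184),(262,232),(308,237),(324,194),(338,243)]: print((u,v),np.round(P[v,u]),im[v,u])
m=lambda a,b,c,e:(P[...,2]>0)&False
hsv=cv2.cvtColor(im,cv2.COLOR_BGR2HSV)
def rect(mask,lab):
    n,l,s,c=cv2.connectedComponentsWithStats(mask.astype(np.uint8))
    for i in np.argsort(-s[1:,4])[:3]+1:
        if s[i,4]<25: continue
        q=P[l==i]; q=q[~np.isnan(q[:,0])]
        r=cv2.minAreaRect(q[:,:2].astype(np.float32)); print(lab,s[i,4],np.round(r[0]),np.round(r[1]),round(r[2],1),'z',np.round(np.percentile(q[:,2],[5,50,95])),'px',np.round(c[i]))
reg=np.zeros(d.shape,bool); reg[200:280,140:330]=1
rect(reg&(P[...,2]>25)&(np.arange(560)[None]<225),'tub')
rect(reg&(hsv[...,0]>100)&(hsv[...,0]<125)&(hsv[...,1]>120)&(np.arange(560)[None]>225),'carrier blue')
rect(reg&(hsv[...,0]>20)&(hsv[...,0]<35)&(hsv[...,1]>120),'yellow')
rect(reg&(P[...,2]>95),'panels')
r2=np.zeros(d.shape,bool); r2[165:206,190:305]=1
rect(r2&(im.min(2)>150),'white')
rect(r2&(P[...,2]>40),'rail')
```

```text
(300, 260) [404. -12.   4.] [66 63 65]
(150, 290) [ 243.  648. -810.] [175 180 183]
(184, 240) [470. 340.   9.] [198 194 196]
(288, 235) [480.  25.  79.] [97 93 95]
(250, 175) [665. 136.  12.] [241 244 247]
(250, 195) [605. 137.   4.] [243 246 249]
(414, 245) [ 444. -356.   40.] [ 52  79 128]
(152, 184) [633. 418.  97.] [209 212 215]
(262, 232) [491. 102.  31.] [216 216 219]
(308, 237) [473. -33.  76.] [151 148 148]
(324, 194) [594. -78. 122.] [205 115 178]
(338, 243) [ 455. -115.  116.] [ 76 176 231]
tub 195 [479. 264.] [90. 61.] 7.0 z [38. 60. 67.] px [210. 236.]
tub 183 [460. 417.] [90. 35.] 8.8 z [29. 58. 66.] px [154. 244.]
tub 59 [508. 353.] [ 9. 53.] 8.4 z [49. 62. 67.] px [177. 227.]
carrier blue 106 [483.  55.] [24. 89.] 86.6 z [-1. 12. 44.] px [278. 235.]
carrier blue 57 [437. -15.] [62. 16.] 84.9 z [-3. 37. 45.] px [302. 249.]
carrier blue 36 [514. -30.] [30. 16.] 71.3 z [-1. 35. 45.] px [306. 224.]
panels 61 [473. -37.] [ 8. 46.] 84.4 z [104. 124. 128.] px [310. 237.]
panels 59 [478.   6.] [ 9. 48.] 84.1 z [116. 124. 129.] px [295. 236.]
panels 57 [486.  94.] [ 9. 46.] 84.4 z [117. 123. 128.] px [264. 233.]
white 2893 [684. 144.] [194. 315.] 0.2 z [-1.  7. 66.] px [248. 186.]
rail 349 [624. 142.] [303.  12.] 89.6 z [60. 66. 72.] px [247. 186.]
```

>>> arm_command(motion=[{"offset": [0, 0, -0.04], "spin": 0}, {"offset": [0, 0, -0.05], "spin": 0}, {"offset": [0, 0, -0.05], "spin": 0}])

```text
time_s: 2.48
ee_pos: [240.5, 522.1, 346.2]
ee_rot: [-180.0, -0.0, 155.3]
force: [0.3, 1.0, 0.2]
gripper_width: 91.4
gripper_force: 0.0
```

>>> arm_command(motion=[{"offset": [0, 0, 0], "spin": -0.166}, {"offset": [0, 0, 0], "spin": -0.166}, {"offset": [-0.037, -0.043, 0.006], "spin": 0}, {"offset": [-0.037, -0.043, 0.006], "spin": 0}, {"offset": [-0.037, -0.043, 0.006], "spin": 0}])

```text
time_s: 3.1
ee_pos: [338.9, 381.5, 326.6]
ee_rot: [180.0, 0.0, 174.3]
force: [1.2, 0.8, -0.3]
gripper_width: 91.6
gripper_force: 0.0
```

>>> arm_command(motion=[{"offset": [-0.037, -0.043, 0.006], "spin": 0}, {"offset": [-0.037, -0.043, 0.006], "spin": 0}, {"offset": [-0.037, -0.043, 0.006], "spin": 0}, {"offset": [-0.037, -0.043, 0.006], "spin": 0}, {"offset": [-0.037, -0.043, 0.006], "spin": 0}])

```text
time_s: 3.72
ee_pos: [501.8, 148.8, 296.7]
ee_rot: [180.0, 0.0, 174.3]
force: [1.4, 0.3, 0.0]
gripper_width: 91.4
gripper_force: 0.0
```

>>> arm_command(motion=[{"offset": [0, 0, 0], "spin": 0}, {"offset": [0, 0, 0], "spin": 0}])

```text
time_s: 3.98
ee_pos: [500.7, 150.7, 296.8]
ee_rot: [180.0, -0.0, 174.2]
force: [0.1, 0.4, 0.3]
gripper_width: 91.2
gripper_force: 0.0
```

```bash
cat > look.py <<'E'
from h import *
import sys
def shot(tag):
    cm=cam('wrist'); im,d=env.grab_frame('wrist'); P=cloud('wrist',d,cm)
    cv2.imwrite(f'pics/{tag}.png',im); np.save(f'{tag}.npy',P); return im,P,cm
def rects(P,mask,lab,mn=60):
    n,l,s,c=cv2.connectedComponentsWithStats(mask.astype(np.uint8))
    for i in np.argsort(-s[1:,4])[:6]+1:
        if s[i,4]<mn: continue
        q=P[l==i]; q=q[~np.isnan(q[:,0])]
        r=cv2.minAreaRect(q[:,:2].astype(np.float32)); print(lab,s[i,4],np.round(r[0],1),np.round(r[1],1),round(r[2],1),'z',np.round(np.percentile(q[:,2],[5,50,95])),'px',np.round(c[i]))
E
python3 - <<'E'
from look import *
im,P,cm=shot('w1')
Z=P[...,2]; X=P[...,0];Y=P[...,1]
rects(P,(Z>112)&(Z<135),'panel tops')
rects(P,(Z>66)&(Z<82)&(X<560),'handle')
rects(P,(Z>54)&(Z<72)&(X>590)&(Y<320),'rail')
rects(P,(Z>52)&(Z<70)&(Y>230)&(X<560),'tubrim')
rects(P,(Z<20)&(X>560)&(Y<320)&(im.min(2)>150),'tray')
E
```

```text
panel tops 510 [473.2 -35.4] [10.  48.9] 83.5 z [113. 123. 125.] px [123. 179.]
panel tops 460 [478.    8.5] [ 9.3 49.3] 83.9 z [114. 123. 125.] px [160. 179.]
panel tops 376 [ 455.9 -117.1] [50.6  8.9] 84.1 z [114. 120. 121.] px [ 51. 171.]
panel tops 365 [487.3  95.7] [ 9.1 50. ] 83.9 z [116. 124. 125.] px [235. 179.]
handle 282 [480.1  30.1] [14.1 33.4] 84.1 z [68. 73. 75.] px [191. 172.]
handle 219 [473.2 -31.4] [49.9  7.6] 2.4 z [67. 74. 81.] px [142. 172.]
handle 203 [ 548.3 -240.4] [28.7  8.5] 45.2 z [67. 73. 81.] px [  9. 241.]
handle 160 [477.8  12.3] [49.8  7.5] 2.0 z [67. 75. 81.] px [176. 172.]
handle 120 [ 452.1 -114.9] [48.9  8.3] 74.8 z [66. 75. 80.] px [ 83. 164.]
handle 69 [486.1 100. ] [48.7  7.5] 3.1 z [67. 74. 82.] px [243. 171.]
rail 1046 [625.3 139.9] [ 10.3 223.1] 0.1 z [61. 65. 67.] px [284. 262.]
rail 132 [595.  -67.5] [30.4  2.7] 69.2 z [55. 63. 71.] px [140. 257.]
tubrim 860 [480.2 265.3] [89.8 60. ] 7.6 z [58. 61. 63.] px [361. 153.]
tubrim 755 [459.5 415.1] [89.9 31.4] 8.1 z [53. 60. 63.] px [484. 124.]
tubrim 316 [428.8 341.9] [ 9.1 53.3] 8.0 z [60. 62. 63.] px [425. 108.]
tubrim 277 [508.9 353. ] [ 9.6 53.3] 7.8 z [60. 61. 63.] px [432. 169.]
tray 5278 [662.3 112. ] [238.7 332. ] 54.6 z [ 3.  5. 10.] px [287. 241.]
tray 947 [849.1 181.7] [447.6 245.6] 13.6 z [ 1.  9. 15.] px [301. 268.]
```

View pics/w1.png

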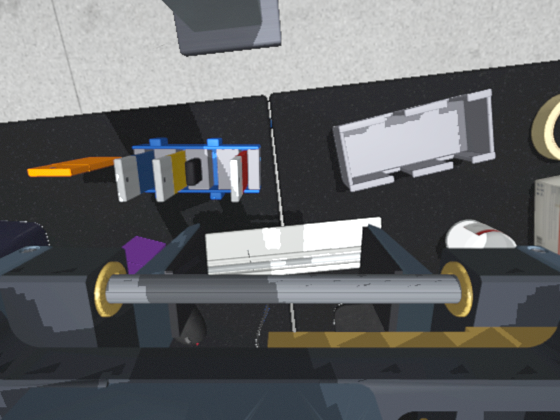

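>>> arm_command(motion=[{"offset": [0.002, -0.047, 0], "spin": 0}, {"offset": [0.002, -0.047, 0], "spin": 0}, {"offset": [0.002, -0.047, 0], "spin": 0}, {"offset": [0.0025, -0.047, 0], "spin": 0}, {"offset": [0, 0, 0.03], "spin": 0}], jaw=0.036)

```text
time_s: 4.65
ee_pos: [474.7, -37.0, 268.9]
ee_rot: [-180.0, 0.4, 174.2]
force: [-0.2, -0.4, 0.1]
gripper_width: 44.2
gripper_force: 0.0
```

>>> arm_command(motion=[{"offset": [0, 0, 0.05], "spin": 0}, {"offset": [0, 0, 0.03], "spin": 0}, {"offset": [0, 0, 0], "spin": 0}])

```text
time_s: 5.03
ee_pos: [472.0, -34.3, 185.3]
ee_rot: [180.0, -0.3, 174.4]
force: [-0.0, -0.4, -0.2]
gripper_width: 36.0
gripper_force: 0.0
```

>>> arm_command(motion=[{"offset": [0, 0, 0.035], "spin": 0}, {"offset": [0, 0, 0.035], "spin": 0}, {"offset": [0, 0, 0.015], "spin": 0}, {"offset": [0, 0, 0], "spin": 0}])

```text
time_s: 5.52
ee_pos: [474.3, -35.1, 102.5]
ee_rot: [180.0, 0.0, 174.4]
force: [-0.2, -0.2, -0.2]
gripper_width: 35.9
gripper_force: 0.0
```

>>> arm_command(motion=[{"offset": [0, 0, 0], "spin": 0}, {"offset": [0, 0, 0], "spin": 0}, {"offset": [0, 0, 0], "spin": 0}, {"offset": [0, 0, 0], "spin": 0}], jaw=0.0, newtons=15)

```text
time_s: 6.02
ee_pos: [474.2, -35.9, 102.4]
ee_rot: [-180.0, 0.1, 174.3]
force: [-0.6, -0.9, 5.0]
gripper_width: 9.0
gripper_force: 15.0
```

>>> arm_command(motion=[{"offset": [0, 0, -0.03], "spin": 0}, {"offset": [0, 0, -0.045], "spin": 0}, {"offset": [0, 0, -0.045], "spin": 0}, {"offset": [0, 0, -0.045], "spin": 0}, {"offset": [0, 0, 0], "spin": 0.184}])

```text
time_s: 6.65
ee_pos: [475.5, -35.9, 270.2]
ee_rot: [179.9, 0.4, 163.4]
force: [-0.8, 0.6, -2.5]
gripper_width: 8.9
gripper_force: 15.0
```

>>> arm_command(motion=[{"offset": [0, 0, 0], "spin": 0.184}, {"offset": [0, 0, 0], "spin": 0.184}, {"offset": [0, 0, 0], "spin": 0.184}, {"offset": [0, 0, 0], "spin": 0.184}, {"offset": [0, 0, 0], "spin": 0.184}])

```text
time_s: 7.28
ee_pos: [473.2, -35.7, 266.2]
ee_rot: [-179.9, -0.0, 110.7]
force: [0.7, 0.4, -2.2]
gripper_width: 8.8
gripper_force: 15.0
```

>>> arm_command(motion=[{"offset": [0, 0, 0], "spin": 0.184}, {"offset": [0, 0, 0], "spin": 0.184}, {"offset": [0, 0, 0], "spin": 0}, {"offset": [0, 0, 0], "spin": 0}])

```text
time_s: 7.78
ee_pos: [473.5, -35.8, 266.5]
ee_rot: [-180.0, -0.0, 90.1]
force: [0.6, 0.5, -1.4]
gripper_width: 8.7
gripper_force: 15.0
```

```bash
cat >> h.py <<'E'
def go(x,y,z,yaw):
    s=env.state(); p=s['ee_pos']; Rm=R.from_euler('xyz',s['ee_rot'],degrees=True).as_matrix()
    dy=(yaw-s['ee_rot'][2]+180)%360-180
    print('at',np.round(p,1),np.round(s['ee_rot'],1),'w',round(s['gripper_width'],1),'F',round(s['gripper_force'],1),'offset mm',np.round(Rm.T@(np.array([x,y,z])-p),1),'spin',round(-np.radians(dy),3))
E
python3 - <<'E'
from h import *
for f in('Ptop.npy','w1.npy'):
    P=np.load(f).reshape(-1,3); P=P[~np.isnan(P[:,0])]
    for y0 in (70,210):
        q=P[(abs(P[:,1]-y0)<40)&(P[:,0]>575)&(P[:,0]<685)]
        print(f,y0,[(x,round(float(np.median(q[(q[:,0]>=x)&(q[:,0]<x+3),2])),0)) for x in range(576,684,3) if ((q[:,0]>=x)&(q[:,0]<x+3)).any()])
go(650,75,260,90)
E
```

```text
Ptop.npy 70 [(576, 1.0), (579, -1.0), (582, 0.0), (585, -0.0), (588, 1.0), (591, 6.0), (594, 4.0), (597, 5.0), (600, 5.0), (603, 6.0), (606, 6.0), (609, 6.0), (612, 5.0), (615, 6.0), (618, 6.0), (621, 61.0), (624, 11.0), (627, 65.0), (633, 15.0), (636, 11.0), (639, 9.0), (642, 5.0), (645, 5.0), (648, 4.0), (651, 7.0), (654, 5.0), (657, 7.0), (660, 13.0), (663, 14.0), (666, 7.0), (669, 7.0), (672, 2.0), (675, 1.0), (678, 1.0), (681, 0.0)]
Ptop.npy 210 [(576, 0.0), (579, -1.0), (582, -1.0), (585, 0.0), (588, 5.0), (591, 5.0), (594, 5.0), (597, 4.0), (600, 5.0), (603, 6.0), (606, 5.0), (609, 6.0), (612, 6.0), (615, 5.0), (618, 5.0), (621, 60.0), (624, 65.0), (627, 66.0), (630, 58.0), (633, 11.0), (636, 10.0), (639, 8.0), (642, 5.0), (645, 6.0), (648, 5.0), (651, 4.0), (654, 5.0), (657, 5.0), (660, 12.0), (663, 14.0), (666, 7.0), (669, 4.0), (672, 3.0), (675, -0.0), (678, 0.0), (681, 0.0)]
w1.npy 70 [(576, 0.0), (579, 0.0), (582, -0.0), (585, 0.0), (588, 1.0), (591, 5.0), (594, 5.0), (597, 5.0), (600, 5.0), (603, 5.0), (606, 5.0), (609, 5.0), (612, 5.0), (615, 5.0), (618, 6.0), (621, 63.0), (624, 65.0), (627, 6.0), (630, 5.0), (633, 6.0), (636, 10.0), (639, 10.0), (642, 5.0), (645, 5.0), (657, 5.0), (660, 8.0), (663, 14.0), (666, -802.0), (672, -803.0)]
w1.npy 210 [(576, 0.0), (579, 0.0), (582, 0.0), (585, -0.0), (588, 1.0), (591, 5.0), (594, 5.0), (597, 5.0), (600, 5.0), (603, 5.0), (606, 5.0), (609, 5.0), (612, 5.0), (615, 5.0), (618, 6.0), (621, 64.0), (624, 65.0), (627, 6.0), (630, 5.0), (633, 6.0), (636, 10.0), (639, 10.0), (642, 5.0), (645, 5.0), (657, 5.0), (660, 10.0), (663, 14.0), (666, 13.0), (669, 5.0), (672, 5.0), (675, 0.0), (678, -0.0), (681, -0.0)]
at [473.5 -35.8 266.5] [-180.    -0.    90.1] w 8.7 F 15.0 offset mm [110.5 176.7   6.4] spin 0.001
```

>>> arm_command(motion=[{"offset": [0.026, 0.0444, 0], "spin": 0}, {"offset": [0.026, 0.0444, 0], "spin": 0}, {"offset": [0.026, 0.0444, 0], "spin": 0}, {"offset": [0.026, 0.0444, 0], "spin": 0}, {"offset": [0, 0, 0], "spin": 0}])

```text
time_s: 8.4
ee_pos: [653.6, 69.9, 264.3]
ee_rot: [-179.9, -0.0, 90.2]
force: [-0.7, -0.2, -2.0]
gripper_width: 8.9
gripper_force: 15.0
```

>>> arm_command(motion=[{"offset": [0, 0, 0.04], "spin": 0}, {"offset": [0, 0, 0.04], "spin": 0}, {"offset": [0, 0, 0.03], "spin": 0}, {"offset": [0, 0, 0], "spin": 0}])

```text
time_s: 8.9
ee_pos: [648.8, 67.4, 154.3]
ee_rot: [-179.6, 0.0, 90.0]
force: [0.3, -0.4, -1.2]
gripper_width: 8.9
gripper_force: 15.0
```

Run:
```python
from look import *
go(651,68,105,90)
im,P,cm=shot('w2')
im2,d=env.grab_frame('side'); cv2.imwrite('pics/s2.png',cv2.resize(im2[150:300,200:400],(800,600)))
cv2.imwrite('pics/w2v.png',np.vstack([im[60:420]]))
```

```text
at [648.8  67.4 154.3] [-179.6    0.    90. ] w 8.9 F 15.0 offset mm [ 0.7  2.5 49.3] spin -0.0
```

View pics/s2.png

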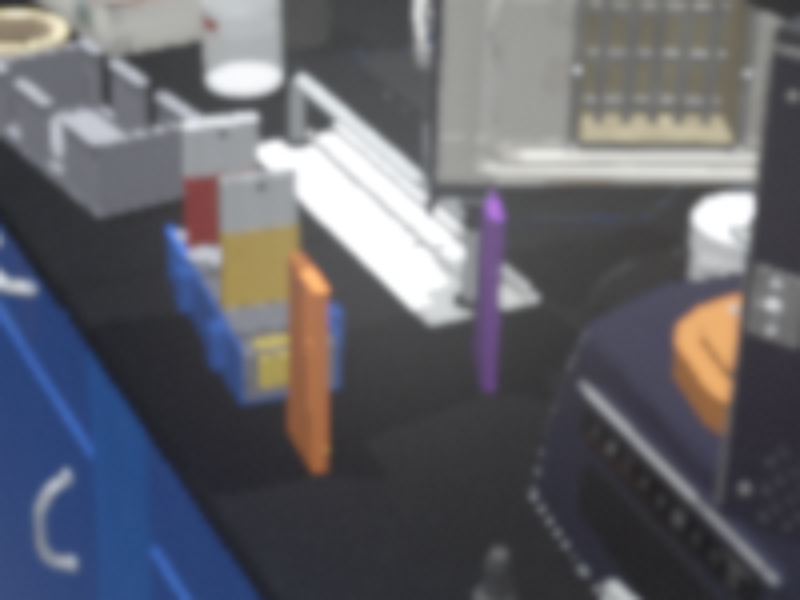

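View pics/w2v.png

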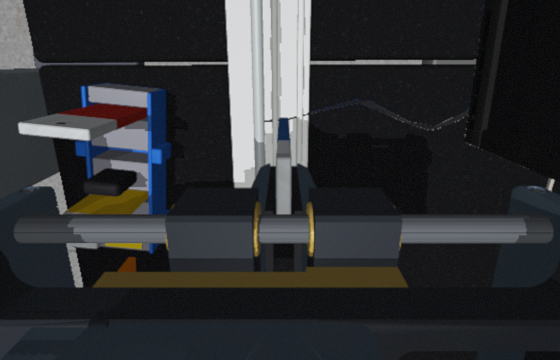

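Run:
```python
from look import *
P=np.load('w2.npy').reshape(-1,3); P=P[~np.isnan(P[:,0])]
q=P[(abs(P[:,1]-190)<70)&(P[:,0]>575)&(P[:,0]<685)]
print([(x,round(float(np.median(q[(q[:,0]>=x)&(q[:,0]<x+2),2])),0)) for x in range(580,684,2) if ((q[:,0]>=x)&(q[:,0]<x+2)).any()])
W=np.load('w2.npy'); im=cv2.imread('pics/w2.png')
for r in range(185,215,5): print(r,[(int(c),np.round(W[r,c]).tolist()) for c in (278,282,286)])
c,Rm,e=cam('side')
for p in ([650,67,154],[650,67,60],[626,67,61]):
    k=Rm.T@(np.array(p)-e); print(c['fx']*k[0]/k[2]+c['cx'],c['fy']*k[1]/k[2]+c['cy'])
```

```text
[(580, 0.0), (582, 0.0), (584, 0.0), (586, 0.0), (588, 0.0), (590, 4.0), (592, 5.0), (594, 5.0), (596, 5.0), (598, 5.0), (600, 5.0), (602, 5.0), (604, 5.0), (606, 5.0), (608, 5.0), (610, 5.0), (612, 5.0), (614, 5.0), (620, 63.0), (622, 65.0), (624, 66.0), (626, 66.0), (628, 64.0), (630, 6.0), (632, 5.0), (634, 5.0), (636, 10.0), (638, 10.0), (640, 9.0), (642, 5.0), (644, 5.0), (646, 5.0), (648, 5.0), (650, 5.0), (652, 5.0), (654, 5.0), (656, 5.0), (658, 5.0), (660, 6.0), (662, 14.0), (664, 14.0), (666, 13.0), (668, 5.0), (670, 5.0), (672, 5.0), (674, 1.0), (676, 0.0), (678, 0.0), (680, 0.0), (682, 0.0)]
185 [(278, [642.0, 75.0, 5.0]), (282, [nan, nan, nan]), (286, [651.0, 93.0, 92.0])]
190 [(278, [645.0, 92.0, 107.0]), (282, [648.0, 94.0, 112.0]), (286, [651.0, 94.0, 112.0])]
195 [(278, [645.0, 93.0, 127.0]), (282, [648.0, 93.0, 127.0]), (286, [651.0, 93.0, 127.0])]
200 [(278, [645.0, 93.0, 138.0]), (282, [648.0, 93.0, 139.0]), (286, [650.0, 93.0, 139.0])]
205 [(278, [646.0, 93.0, 150.0]), (282, [648.0, 93.0, 152.0]), (286, [650.0, 93.0, 152.0])]
210 [(278, [646.0, 93.0, 162.0]), (282, [648.0, 93.0, 163.0]), (286, [650.0, 93.0, 162.0])]
314.9919669960148 163.33971518681636
313.661803509368 195.24428118935475
305.9178550930035 196.35513903941867
```

>>> arm_command(motion=[{"offset": [0.0007, 0.0025, 0.015], "spin": 0}, {"offset": [0, 0, 0.015], "spin": 0}, {"offset": [0, 0, 0.012], "spin": 0}, {"offset": [0, 0, 0.006], "spin": 0}, {"offset": [0, 0, 0], "spin": 0}])

```text
time_s: 9.62
ee_pos: [653.6, 68.8, 108.1]
ee_rot: [-179.9, 0.0, 89.9]
force: [-0.2, 0.3, -1.5]
gripper_width: 8.8
gripper_force: 15.0
```

>>> arm_command(motion=[{"offset": [0, 0, 0.002], "spin": 0}, {"offset": [0, 0, 0], "spin": 0}])

```text
time_s: 9.88
ee_pos: [654.1, 68.8, 107.0]
ee_rot: [180.0, -0.0, 89.9]
force: [-0.7, -0.7, -2.0]
gripper_width: 9.1
gripper_force: 15.0
```

>>> arm_command(motion=[{"offset": [0, -0.001, 0.002], "spin": 0}, {"offset": [0, 0, 0.001], "spin": 0}, {"offset": [0, 0, 0], "spin": 0}])

```text
time_s: 10.25
ee_pos: [653.0, 68.8, 103.9]
ee_rot: [180.0, -0.0, 89.9]
force: [-0.1, 0.0, -0.6]
gripper_width: 9.1
gripper_force: 15.0
```

>>> arm_command(motion=[{"offset": [0, 0, 0], "spin": 0}, {"offset": [0, 0, 0], "spin": 0}, {"offset": [0, 0, 0], "spin": 0}], jaw=0.026)

```text
time_s: 10.62
ee_pos: [653.1, 68.8, 103.9]
ee_rot: [180.0, -0.0, 89.9]
force: [0.2, 0.0, -0.3]
gripper_width: 25.9
gripper_force: 0.0
```

>>> arm_command(motion=[{"offset": [0, -0.005, 0], "spin": 0}, {"offset": [0, -0.005, 0], "spin": 0}, {"offset": [0, -0.004, 0], "spin": 0}, {"offset": [0, -0.004, 0], "spin": 0}, {"offset": [0, -0.004, 0], "spin": 0}])

```text
time_s: 11.25
ee_pos: [630.7, 68.8, 103.8]
ee_rot: [180.0, -0.0, 89.9]
force: [-0.0, 0.3, -0.4]
gripper_width: 26.1
gripper_force: 0.0
```

>>> arm_command(motion=[{"offset": [0, -0.004, 0], "spin": 0}, {"offset": [0, -0.004, 0], "spin": 0}, {"offset": [0, 0, 0], "spin": 0}, {"offset": [0, 0, 0], "spin": 0}])

```text
time_s: 11.75
ee_pos: [623.1, 68.8, 103.8]
ee_rot: [180.0, -0.0, 89.9]
force: [-0.7, 0.4, 0.4]
gripper_width: 26.0
gripper_force: 0.0
```

Run:
```python
from look import *
go(651,68,105,90)
im,P,cm=shot('w3'); cv2.imwrite('pics/w3v.png',cv2.resize(im[160:320,200:380],(675,600)))
for r in range(170,215,4):
    q=[(c,P[r,c]) for c in range(225,340) if abs(P[r,c,1]-93)<6 and P[r,c,2]>15]
    if q: print(r,q[0][0],np.round(q[0][1]),q[-1][0],np.round(q[-1][1]))
```

```text
at [623.1  68.8 103.8] [180.   -0.   89.9] w 26.0 F 0.0 offset mm [-0.8 27.9 -1.1] spin -0.001
178 331 [665.  95.  15.] 331 [665.  95.  15.]
182 306 [642.  95.  29.] 329 [663.  92.  15.]
186 281 [621.  98.  62.] 330 [664.  88.  16.]
190 281 [621.  95.  63.] 316 [651.  88.  28.]
194 281 [621.  92.  63.] 312 [646.  88.  44.]
198 281 [621.  89.  62.] 309 [643.  87.  55.]
202 283 [623.  95.  94.] 306 [640.  87.  66.]
206 278 [620.  94. 102.] 302 [636.  87.  77.]
210 273 [617.  94. 112.] 299 [634.  87.  87.]
214 269 [615.  94. 118.] 294 [630.  88.  99.]
```

View pics/w3v.png

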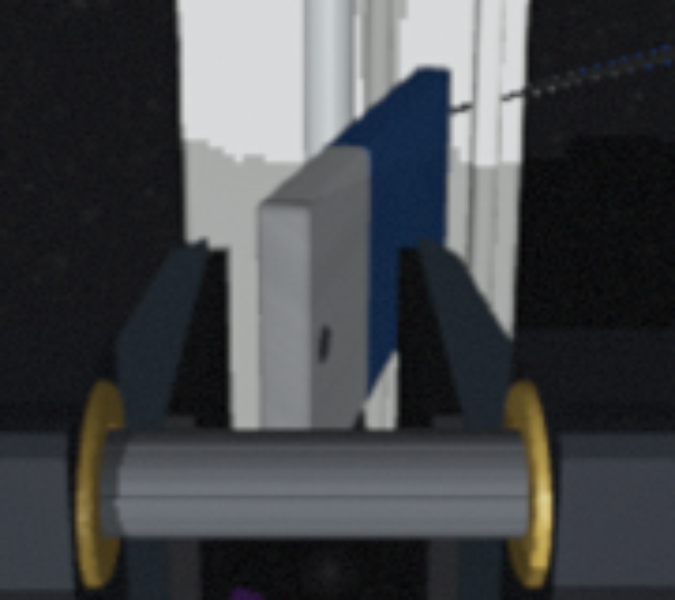

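>>> arm_command(motion=[{"offset": [0, 0, -0.03], "spin": 0}, {"offset": [0, 0, -0.045], "spin": 0}, {"offset": [0, 0, -0.045], "spin": 0}, {"offset": [0, 0, -0.045], "spin": 0}, {"offset": [0, 0, 0], "spin": 0}])

```text
time_s: 12.42
ee_pos: [625.0, 69.0, 273.3]
ee_rot: [179.5, -0.1, 89.9]
force: [-0.1, 0.1, -0.0]
gripper_width: 25.7
gripper_force: 0.0
```

>>> arm_command(motion=[{"offset": [-0.02, -0.0485, 0], "spin": 0}, {"offset": [-0.02, -0.0485, 0], "spin": 0}, {"offset": [-0.02, -0.0485, 0], "spin": 0}, {"offset": [0, 0, 0], "spin": -0.184}, {"offset": [0, 0, 0], "spin": -0.184}], jaw=0.036)

```text
time_s: 13.05
ee_pos: [476.2, 8.6, 268.0]
ee_rot: [-179.9, -0.0, 111.3]
force: [0.6, -0.2, 0.4]
gripper_width: 35.9
gripper_force: 0.0
```

>>> arm_command(motion=[{"offset": [0, 0, 0], "spin": -0.184}, {"offset": [0, 0, 0], "spin": -0.184}, {"offset": [0, 0, 0], "spin": -0.184}, {"offset": [0, 0, 0], "spin": -0.184}, {"offset": [0, 0, 0], "spin": -0.184}])

```text
time_s: 13.68
ee_pos: [476.8, 8.9, 267.5]
ee_rot: [-180.0, -0.1, 164.1]
force: [-0.1, -0.3, 0.6]
gripper_width: 35.8
gripper_force: 0.0
```

>>> arm_command(motion=[{"offset": [0, 0, 0], "spin": -0.184}, {"offset": [0, 0, 0], "spin": 0}, {"offset": [0, 0, 0], "spin": 0}])

```text
time_s: 14.05
ee_pos: [477.1, 8.9, 268.2]
ee_rot: [180.0, -0.1, 174.1]
force: [0.1, -0.1, -0.5]
gripper_width: 36.6
gripper_force: 0.0
```

Run:
```python
from look import *
im,P,cm=shot('w4')
Z=P[...,2]; X=P[...,0];Y=P[...,1]
rects(P,(Z>112)&(Z<135)&(X<540),'panel tops')
rects(P,(Z>66)&(Z<82)&(X<560)&(abs(Y-28)<14),'handle')
rects(P,(Z>52)&(Z<70)&(Y>230)&(X<560),'tubrim')
go(478,8.5,103,174.1)
```

```text
panel tops 463 [486.5  95.2] [ 8.9 48.9] 83.8 z [114. 124. 125.] px [362. 192.]
panel tops 420 [ 455.8 -117.2] [49.6  8.6] 84.3 z [114. 120. 121.] px [166. 184.]
panel tops 370 [477.5   8.2] [ 8.8 48.8] 84.0 z [122. 124. 125.] px [282. 192.]
handle 302 [479.9  29.6] [13.8 33.8] 85.0 z [69. 73. 75.] px [300. 184.]
tubrim 1140 [480.1 264.7] [90.  60.1] 7.8 z [53. 61. 63.] px [478. 164.]
tubrim 239 [430.2 330.8] [ 9.1 34.2] 8.0 z [58. 61. 63.] px [544. 117.]
tubrim 220 [510.  343.3] [ 9.3 35.6] 8.2 z [53. 61. 63.] px [545. 181.]
at [477.2   8.9 268.3] [180.   -0.  174.2] w 35.8 F 0.0 offset mm [ -1.   -0.3 165.3] spin 0.001
```

>>> arm_command(motion=[{"offset": [0, 0, 0.05], "spin": 0}, {"offset": [0, 0, 0.05], "spin": 0}, {"offset": [0, 0, 0.04], "spin": 0}, {"offset": [0, 0, 0.025], "spin": 0}, {"offset": [0, 0, 0], "spin": 0}])

```text
time_s: 14.72
ee_pos: [475.9, 9.0, 102.1]
ee_rot: [-180.0, -0.3, 174.2]
force: [0.1, 0.1, 0.0]
gripper_width: 35.9
gripper_force: 0.0
```

>>> arm_command(motion=[{"offset": [0, 0, 0], "spin": 0}, {"offset": [0, 0, 0], "spin": 0}, {"offset": [0, 0, 0], "spin": 0}, {"offset": [0, 0, 0], "spin": 0}], jaw=0.0)

```text
time_s: 15.22
ee_pos: [478.0, 8.8, 104.7]
ee_rot: [-180.0, 0.1, 174.3]
force: [0.1, -0.2, 3.7]
gripper_width: 8.9
gripper_force: 15.0
```

>>> arm_command(motion=[{"offset": [0, 0, -0.03], "spin": 0}, {"offset": [0, 0, -0.045], "spin": 0}, {"offset": [0, 0, -0.045], "spin": 0}, {"offset": [0, 0, -0.045], "spin": 0}, {"offset": [0, 0, 0], "spin": 0.184}])

```text
time_s: 15.85
ee_pos: [479.2, 9.0, 272.5]
ee_rot: [179.9, 0.4, 163.4]
force: [0.3, -0.4, -1.2]
gripper_width: 8.9
gripper_force: 15.0
```

>>> arm_command(motion=[{"offset": [0, 0, 0], "spin": 0.184}, {"offset": [0, 0, 0], "spin": 0.184}, {"offset": [0, 0, 0], "spin": 0.184}, {"offset": [0, 0, 0], "spin": 0.184}, {"offset": [0, 0, 0], "spin": 0.184}])

```text
time_s: 16.48
ee_pos: [477.0, 9.0, 268.5]
ee_rot: [-180.0, -0.0, 110.7]
force: [-0.4, 0.3, -0.6]
gripper_width: 8.6
gripper_force: 15.0
```

>>> arm_command(motion=[{"offset": [0, 0, 0], "spin": 0.184}, {"offset": [0, 0, 0], "spin": 0.183}, {"offset": [0, 0, 0], "spin": 0}, {"offset": [0, 0, 0], "spin": 0}])

```text
time_s: 16.98
ee_pos: [477.2, 8.9, 268.6]
ee_rot: [-180.0, -0.0, 90.1]
force: [0.2, 0.5, -0.8]
gripper_width: 9.1
gripper_force: 15.0
```

Run:
```python
from h import *
go(651,143,150,90)
```

```text
at [477.2   8.9 268.6] [-180.    -0.    90.1] w 9.1 F 15.0 offset mm [133.6 174.2 118.6] spin 0.003
```

>>> arm_command(motion=[{"offset": [0.0335, 0.0435, 0], "spin": 0}, {"offset": [0.0335, 0.0435, 0], "spin": 0}, {"offset": [0.0335, 0.0435, 0], "spin": 0}, {"offset": [0.0335, 0.0435, 0], "spin": 0}, {"offset": [0, 0, 0], "spin": 0}])

```text
time_s: 17.6
ee_pos: [653.3, 145.2, 266.0]
ee_rot: [-179.9, -0.0, 90.2]
force: [-0.6, -0.9, -1.2]
gripper_width: 8.6
gripper_force: 15.0
```

>>> arm_command(motion=[{"offset": [0, 0, 0.04], "spin": 0}, {"offset": [0, 0, 0.04], "spin": 0}, {"offset": [0, 0, 0.03], "spin": 0}, {"offset": [0, 0, 0], "spin": 0}, {"offset": [0, 0, 0], "spin": 0}])

```text
time_s: 18.23
ee_pos: [651.9, 142.7, 160.5]
ee_rot: [179.9, -0.0, 90.0]
force: [0.3, -0.5, -0.4]
gripper_width: 9.3
gripper_force: 15.0
```

>>> arm_command(motion=[{"offset": [0, 0, 0], "spin": 0}, {"offset": [0, 0, 0], "spin": 0}])

```text
time_s: 18.48
ee_pos: [651.9, 143.0, 160.2]
ee_rot: [179.9, -0.0, 90.0]
force: [-0.1, -0.3, -0.8]
gripper_width: 8.6
gripper_force: 15.0
```

Run:
```python
from h import *
go(652,143,109,90)
```

```text
at [651.9 143.  160.2] [179.9  -0.   90. ] w 8.6 F 15.0 offset mm [-0.  -0.  51.2] spin 0.0
```

>>> arm_command(motion=[{"offset": [0, 0, 0.015], "spin": 0}, {"offset": [0, 0, 0.015], "spin": 0}, {"offset": [0, 0, 0.012], "spin": 0}, {"offset": [0, 0, 0.009], "spin": 0}, {"offset": [0, 0, 0], "spin": 0}])

```text
time_s: 19.1
ee_pos: [651.2, 142.9, 107.1]
ee_rot: [-180.0, 0.0, 90.0]
force: [-0.2, -0.4, -0.7]
gripper_width: 8.9
gripper_force: 15.0
```

>>> arm_command(motion=[{"offset": [0, 0, 0], "spin": 0}, {"offset": [0, 0, 0], "spin": 0}])

```text
time_s: 19.35
ee_pos: [651.6, 143.0, 108.2]
ee_rot: [180.0, -0.0, 90.0]
force: [0.2, 0.2, -0.6]
gripper_width: 8.7
gripper_force: 15.0
```

>>> arm_command(motion=[{"offset": [0, 0, 0.001], "spin": 0}, {"offset": [0, 0, 0.001], "spin": 0}, {"offset": [0, 0, 0], "spin": 0}, {"offset": [0, 0, 0], "spin": 0}])

```text
time_s: 19.85
ee_pos: [651.3, 143.0, 105.8]
ee_rot: [180.0, -0.0, 90.0]
force: [0.1, -0.1, -1.4]
gripper_width: 8.6
gripper_force: 15.0
```

>>> arm_command(motion=[{"offset": [0, 0, 0], "spin": 0}, {"offset": [0, 0, 0], "spin": 0}, {"offset": [0, 0, 0], "spin": 0}], jaw=0.026)

```text
time_s: 20.23
ee_pos: [651.4, 143.0, 105.9]
ee_rot: [180.0, -0.0, 90.0]
force: [-0.3, 0.4, 0.3]
gripper_width: 26.2
gripper_force: 0.0
```

>>> arm_command(motion=[{"offset": [0, -0.004, 0], "spin": 0}, {"offset": [0, -0.004, 0], "spin": 0}, {"offset": [0, -0.004, 0], "spin": 0}, {"offset": [0, -0.004, 0], "spin": 0}, {"offset": [0, -0.004, 0], "spin": 0}])

```text
time_s: 20.85
ee_pos: [631.0, 143.0, 105.8]
ee_rot: [180.0, -0.0, 90.0]
force: [-0.6, 0.7, 0.1]
gripper_width: 26.0
gripper_force: 0.0
```

>>> arm_command(motion=[{"offset": [0, -0.004, 0], "spin": 0}, {"offset": [0, -0.004, 0], "spin": 0}, {"offset": [0, 0, 0], "spin": 0}, {"offset": [0, 0, 0], "spin": 0}])

```text
time_s: 21.35
ee_pos: [623.5, 143.0, 105.8]
ee_rot: [180.0, -0.0, 90.0]
force: [-0.7, -0.9, 0.1]
gripper_width: 25.8
gripper_force: 0.0
```

Run:
```python
from look import *
go(651,143,105,90)
im,P,cm=shot('w5')
for r in range(170,215,4):
    q=[(c,P[r,c]) for c in range(225,340) if abs(P[r,c,1]-168)<7 and P[r,c,2]>15]
    if q: print(r,q[0][0],np.round(q[0][1]),q[-1][0],np.round(q[-1][1]))
```

```text
at [623.5 143.  105.8] [180.  -0.  90.] w 25.8 F 0.0 offset mm [ 0.  27.5  0.8] spin -0.0
174 329 [664. 173.  16.] 331 [666. 173.  16.]
182 293 [631. 175.  62.] 330 [665. 166.  15.]
186 281 [622. 172.  64.] 317 [653. 163.  18.]
190 281 [622. 169.  63.] 314 [649. 162.  33.]
194 281 [622. 166.  63.] 311 [646. 161.  43.]
198 281 [622. 163.  63.] 307 [641. 162.  61.]
202 283 [623. 168.  94.] 304 [639. 161.  68.]
206 279 [621. 168. 102.] 301 [636. 161.  78.]
210 274 [618. 167. 110.] 296 [632. 162.  92.]
214 270 [616. 168. 119.] 294 [630. 161.  97.]
```

>>> arm_command(motion=[{"offset": [0, 0, -0.03], "spin": 0}, {"offset": [0, 0, -0.045], "spin": 0}, {"offset": [0, 0, -0.045], "spin": 0}, {"offset": [0, 0, -0.045], "spin": 0}, {"offset": [0, 0, 0], "spin": 0}])

```text
time_s: 22.02
ee_pos: [625.4, 143.3, 275.4]
ee_rot: [179.5, -0.1, 90.0]
force: [0.9, -0.5, 0.1]
gripper_width: 25.9
gripper_force: 0.0
```

>>> arm_command(motion=[{"offset": [-0.016, -0.0455, 0], "spin": 0}, {"offset": [-0.016, -0.0455, 0], "spin": 0}, {"offset": [-0.016, -0.0455, 0], "spin": 0}, {"offset": [0, 0, 0], "spin": -0.184}, {"offset": [0, 0, 0], "spin": -0.184}], jaw=0.036)

```text
time_s: 22.65
ee_pos: [485.8, 94.6, 269.9]
ee_rot: [-179.9, -0.0, 111.4]
force: [0.2, 0.9, 0.7]
gripper_width: 36.2
gripper_force: 0.0
```

>>> arm_command(motion=[{"offset": [0, 0, 0], "spin": -0.184}, {"offset": [0, 0, 0], "spin": -0.184}, {"offset": [0, 0, 0], "spin": -0.184}, {"offset": [0, 0, 0], "spin": -0.184}, {"offset": [0, 0, 0], "spin": -0.184}])

```text
time_s: 23.28
ee_pos: [486.3, 94.8, 269.5]
ee_rot: [-180.0, -0.1, 164.1]
force: [0.2, 0.5, -0.4]
gripper_width: 36.0
gripper_force: 0.0
```

>>> arm_command(motion=[{"offset": [0, 0, 0], "spin": -0.18}, {"offset": [0, 0, 0], "spin": 0}, {"offset": [0, 0, 0], "spin": 0}])

```text
time_s: 23.65
ee_pos: [486.6, 94.9, 270.2]
ee_rot: [-180.0, -0.1, 174.0]
force: [-0.3, 0.3, -0.4]
gripper_width: 35.8
gripper_force: 0.0
```

Run:
```python
from look import *
im,P,cm=shot('w6')
Z=P[...,2]; X=P[...,0];Y=P[...,1]
rects(P,(Z>112)&(Z<135)&(X<540)&(Y>0),'panel tops')
rects(P,(Z>66)&(Z<82)&(X<560)&(abs(Y-28)<20),'handle')
rects(P,(Z>52)&(Z<70)&(Y>230)&(X<560),'tubrim')
go(486.5,95.2,103,174.1)
```

```text
panel tops 364 [486.8  95.7] [ 7.7 49.1] 84.1 z [122. 124. 125.] px [283. 191.]
handle 301 [479.6  30.1] [13.9 33.4] 82.4 z [70. 73. 75.] px [231. 183.]
tubrim 1081 [482.2 305.3] [89.8 60.8] 8.1 z [54. 61. 63.] px [441. 160.]
tubrim 372 [430.8 382.5] [ 9.2 55.3] 7.9 z [59. 62. 63.] px [514. 112.]
tubrim 338 [510.5 393.3] [ 9.3 55.7] 8.1 z [55. 61. 63.] px [517. 176.]
at [486.7  94.9 270.3] [-180.   -0.  174.] w 35.8 F 0.0 offset mm [1.000e-01 3.000e-01 1.673e+02] spin -0.002
```

>>> arm_command(motion=[{"offset": [0, 0, 0.05], "spin": 0}, {"offset": [0, 0, 0.05], "spin": 0}, {"offset": [0, 0, 0.04], "spin": 0}, {"offset": [0, 0, 0.027], "spin": 0}, {"offset": [0, 0, 0], "spin": 0}])

```text
time_s: 24.32
ee_pos: [485.2, 94.7, 102.0]
ee_rot: [-179.9, -0.3, 174.0]
force: [0.0, -0.5, 1.1]
gripper_width: 36.4
gripper_force: 0.0
```

>>> arm_command(motion=[{"offset": [0, 0, 0], "spin": 0}, {"offset": [0, 0, 0], "spin": 0}, {"offset": [0, 0, 0], "spin": 0}, {"offset": [0, 0, 0], "spin": 0}], jaw=0.0)

```text
time_s: 24.82
ee_pos: [487.5, 95.0, 104.7]
ee_rot: [180.0, 0.1, 174.1]
force: [-1.4, 0.0, 4.7]
gripper_width: 8.5
gripper_force: 15.0
```

>>> arm_command(motion=[{"offset": [0, 0, -0.03], "spin": 0}, {"offset": [0, 0, -0.045], "spin": 0}, {"offset": [0, 0, -0.045], "spin": 0}, {"offset": [0, 0, -0.045], "spin": 0}, {"offset": [0, 0, 0], "spin": 0.184}])

```text
time_s: 25.45
ee_pos: [488.7, 95.3, 272.6]
ee_rot: [179.8, 0.4, 163.3]
force: [0.0, 0.8, -2.2]
gripper_width: 8.9
gripper_force: 15.0
```

>>> arm_command(motion=[{"offset": [0, 0, 0], "spin": 0.184}, {"offset": [0, 0, 0], "spin": 0.184}, {"offset": [0, 0, 0], "spin": 0.184}, {"offset": [0, 0, 0], "spin": 0.184}, {"offset": [0, 0, 0], "spin": 0.184}])

```text
time_s: 26.08
ee_pos: [486.5, 94.9, 268.4]
ee_rot: [-180.0, -0.0, 110.5]
force: [0.3, -0.3, -1.7]
gripper_width: 9.2
gripper_force: 15.0
```

>>> arm_command(motion=[{"offset": [0, 0, 0], "spin": 0.184}, {"offset": [0, 0, 0], "spin": 0.181}, {"offset": [0, 0, 0], "spin": 0}, {"offset": [0, 0, 0], "spin": 0}])

```text
time_s: 26.58
ee_pos: [486.7, 94.9, 268.6]
ee_rot: [-180.0, -0.0, 90.1]
force: [1.0, -0.5, -1.4]
gripper_width: 8.9
gripper_force: 15.0
```

Run:
```python
from h import *
go(652,218,160,90)
```

```text
at [486.7  94.9 268.6] [-180.    -0.    90.1] w 8.9 F 15.0 offset mm [122.9 165.5 108.5] spin 0.002
```

>>> arm_command(motion=[{"offset": [0.0307, 0.0413, 0], "spin": 0}, {"offset": [0.0307, 0.0413, 0], "spin": 0}, {"offset": [0.0307, 0.0413, 0], "spin": 0}, {"offset": [0.0307, 0.0413, 0], "spin": 0}, {"offset": [0, 0, 0], "spin": 0}])

```text
time_s: 27.2
ee_pos: [654.0, 219.6, 265.8]
ee_rot: [-179.9, 0.0, 90.1]
force: [-0.3, -1.3, -0.9]
gripper_width: 8.8
gripper_force: 15.0
```

>>> arm_command(motion=[{"offset": [0, 0, 0.04], "spin": 0}, {"offset": [0, 0, 0.04], "spin": 0}, {"offset": [0, 0, 0.028], "spin": 0}, {"offset": [0, 0, 0], "spin": 0}, {"offset": [0, 0, 0], "spin": 0}])

```text
time_s: 27.82
ee_pos: [652.7, 217.5, 162.5]
ee_rot: [179.9, -0.0, 90.0]
force: [0.1, 0.8, -0.2]
gripper_width: 8.8
gripper_force: 15.0
```

>>> arm_command(motion=[{"offset": [0, 0, 0], "spin": 0}, {"offset": [0, 0, 0], "spin": 0}])

```text
time_s: 28.08
ee_pos: [652.7, 217.7, 162.1]
ee_rot: [179.9, -0.0, 89.9]
force: [0.1, 0.5, -1.0]
gripper_width: 8.7
gripper_force: 15.0
```

Run:
```python
from h import *
go(652,218,108.5,90)
```

```text
at [652.7 217.7 162.1] [179.9  -0.   89.9] w 8.7 F 15.0 offset mm [ 0.3 -0.8 53.6] spin -0.001
```

>>> arm_command(motion=[{"offset": [0, -0.001, 0.017], "spin": 0}, {"offset": [0, 0, 0.015], "spin": 0}, {"offset": [0, 0, 0.012], "spin": 0}, {"offset": [0, 0, 0.009], "spin": 0}, {"offset": [0, 0, 0], "spin": 0}])

```text
time_s: 28.7
ee_pos: [651.1, 217.6, 107.1]
ee_rot: [-180.0, 0.0, 89.9]
force: [0.2, -0.1, -1.3]
gripper_width: 9.2
gripper_force: 15.0
```

>>> arm_command(motion=[{"offset": [0, 0, 0.001], "spin": 0}, {"offset": [0, 0, 0.001], "spin": 0}, {"offset": [0, 0, 0], "spin": 0}, {"offset": [0, 0, 0], "spin": 0}])

```text
time_s: 29.2
ee_pos: [651.2, 217.6, 105.9]
ee_rot: [180.0, -0.0, 89.9]
force: [-0.6, -1.0, -1.9]
gripper_width: 8.7
gripper_force: 15.0
```

>>> arm_command(motion=[{"offset": [0, 0, 0], "spin": 0}, {"offset": [0, 0, 0], "spin": 0}, {"offset": [0, 0, 0], "spin": 0}], jaw=0.026)

```text
time_s: 29.58
ee_pos: [651.3, 217.6, 105.9]
ee_rot: [180.0, -0.0, 89.9]
force: [-0.3, 0.0, -0.4]
gripper_width: 26.0
gripper_force: 0.0
```

>>> arm_command(motion=[{"offset": [0, -0.004, 0], "spin": 0}, {"offset": [0, -0.004, 0], "spin": 0}, {"offset": [0, -0.004, 0], "spin": 0}, {"offset": [0, -0.004, 0], "spin": 0}, {"offset": [0, -0.004, 0], "spin": 0}])

```text
time_s: 30.2
ee_pos: [630.8, 217.6, 105.8]
ee_rot: [180.0, -0.0, 89.9]
force: [-0.0, 0.9, 0.3]
gripper_width: 25.7
gripper_force: 0.0
```

>>> arm_command(motion=[{"offset": [0, -0.004, 0], "spin": 0}, {"offset": [0, -0.004, 0], "spin": 0}, {"offset": [0, 0, 0], "spin": 0}, {"offset": [0, 0, 0], "spin": 0}])

```text
time_s: 30.7
ee_pos: [623.3, 217.6, 105.8]
ee_rot: [180.0, -0.0, 89.9]
force: [0.6, 0.5, -0.3]
gripper_width: 26.3
gripper_force: 0.0
```

>>> arm_command(motion=[{"offset": [0, 0, -0.03], "spin": 0}, {"offset": [0, 0, -0.045], "spin": 0}, {"offset": [0, 0, -0.045], "spin": 0}, {"offset": [0, 0, -0.045], "spin": 0}, {"offset": [0, 0, 0], "spin": 0}])

```text
time_s: 31.32
ee_pos: [625.1, 218.2, 275.6]
ee_rot: [179.5, -0.2, 89.9]
force: [0.3, 0.6, -0.4]
gripper_width: 26.2
gripper_force: 0.0
```

>>> arm_command(motion=[{"offset": [-0.045, -0.036, 0], "spin": 0}, {"offset": [-0.045, -0.036, 0], "spin": 0}, {"offset": [-0.045, -0.036, 0], "spin": 0}, {"offset": [-0.045, -0.036, 0], "spin": 0}, {"offset": [0, 0, 0], "spin": -0.184}], jaw=0.05)

```text
time_s: 31.95
ee_pos: [476.0, 35.3, 270.1]
ee_rot: [-179.9, 0.0, 100.6]
force: [-0.2, 0.2, -0.3]
gripper_width: 50.2
gripper_force: 0.0
```

>>> arm_command(motion=[{"offset": [0, 0, 0], "spin": -0.184}, {"offset": [0, 0, 0], "spin": -0.184}, {"offset": [0, 0, 0], "spin": -0.184}, {"offset": [0, 0, 0], "spin": -0.184}, {"offset": [0, 0, 0], "spin": -0.184}])

```text
time_s: 32.58
ee_pos: [478.4, 37.7, 269.5]
ee_rot: [-179.9, -0.1, 153.5]
force: [0.3, -1.0, -0.5]
gripper_width: 50.0
gripper_force: 0.0
```

>>> arm_command(motion=[{"offset": [0, 0, 0], "spin": -0.184}, {"offset": [0, 0, 0], "spin": -0.18}, {"offset": [0, 0, 0], "spin": 0}, {"offset": [0, 0, 0], "spin": 0}])

```text
time_s: 33.08
ee_pos: [478.8, 37.7, 270.2]
ee_rot: [-180.0, -0.1, 173.9]
force: [0.3, 0.3, 0.8]
gripper_width: 49.7
gripper_force: 0.0
```

Run:
```python
from look import *
im,P,cm=shot('w7')
Z=P[...,2]; X=P[...,0];Y=P[...,1]
rects(P,(Z>66)&(Z<82)&(X<560)&(abs(Y-28)<20),'handle')
rects(P,(Z>30)&(Z<44)&(X<560)&(abs(Y-28)<110),'carrier')
rects(P,(Z>52)&(Z<70)&(Y>230)&(X<560),'tubrim')
rects(P,(Z>100)&(Z<130)&(X>560)&(X<680)&(Y<300),'panel tops')
go(480,29,60,174.1)
im2,d=env.grab_frame('top'); cv2.imwrite('pics/t7.png',cv2.resize(im2[150:300,130:350],(800,545),interpolation=cv2.INTER_CUBIC)); P=cloud('top',d)
np.save('Pt7.npy',P)
```

```text
handle 293 [479.3  29.8] [13.7 32.7] 83.9 z [70. 73. 75.] px [277. 184.]
carrier 4890 [479.9  29. ] [178.4  85.4] 84.3 z [34. 36. 41.] px [276. 179.]
tubrim 1148 [482.4 305.4] [90.1 61.2] 7.7 z [53. 61. 63.] px [486. 162.]
tubrim 180 [432.9 366.6] [ 9. 24.] 8.0 z [55. 61. 63.] px [548. 116.]
tubrim 162 [512.5 380.7] [ 9.1 29.1] 6.4 z [53. 61. 63.] px [549. 180.]
panel tops 60 [620.9  60. ] [27.8  4.7] 85.6 z [121. 121. 123.] px [312. 304.]
at [478.8  37.7 270.3] [-180.    -0.   173.9] w 50.0 F 0.0 offset mm [ -2.2  -8.6 210.3] spin -0.003
```

View pics/w7.png

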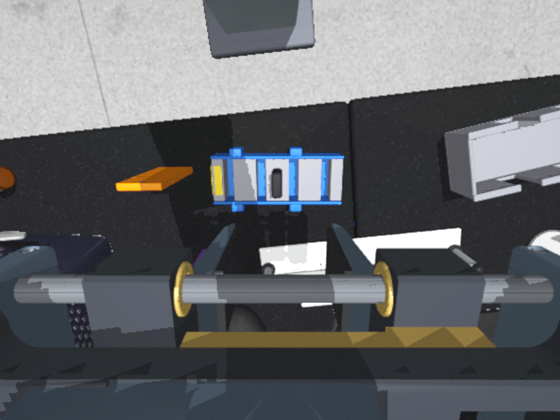

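View pics/t7.png

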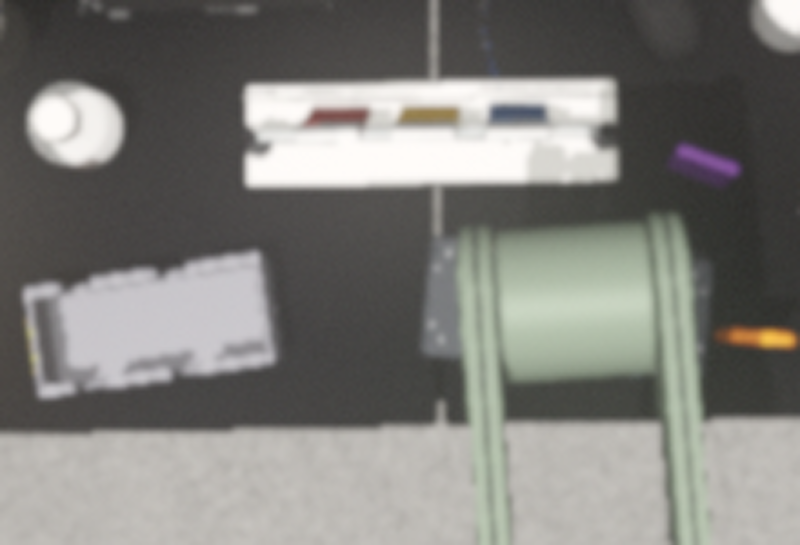

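>>> arm_command(motion=[{"offset": [-0.0018, -0.0082, 0.05], "spin": 0}, {"offset": [0, 0, 0.05], "spin": 0}, {"offset": [0, 0, 0.04], "spin": 0}, {"offset": [0, 0, 0.03], "spin": 0}, {"offset": [0, 0, 0], "spin": 0}], jaw=0.04)

```text
time_s: 33.8
ee_pos: [478.2, 29.3, 99.0]
ee_rot: [-180.0, -0.3, 174.0]
force: [-0.2, 0.0, -0.2]
gripper_width: 40.2
gripper_force: 0.0
```

>>> arm_command(motion=[{"offset": [0, 0, 0.02], "spin": 0}, {"offset": [0, 0, 0.012], "spin": 0}, {"offset": [0, 0, 0.008], "spin": 0}, {"offset": [0, 0, 0], "spin": 0}, {"offset": [0, 0, 0], "spin": 0}])

```text
time_s: 34.42
ee_pos: [480.4, 29.4, 61.3]
ee_rot: [180.0, 0.1, 174.1]
force: [-0.4, -0.0, -1.2]
gripper_width: 40.0
gripper_force: 0.0
```

>>> arm_command(motion=[{"offset": [0, 0, 0], "spin": 0}, {"offset": [0, 0, 0], "spin": 0}, {"offset": [0, 0, 0], "spin": 0}, {"offset": [0, 0, 0], "spin": 0}], jaw=0.0, newtons=35)

```text
time_s: 34.92
ee_pos: [480.0, 29.3, 60.9]
ee_rot: [-180.0, 0.0, 174.1]
force: [-0.0, 0.2, 1.5]
gripper_width: 13.1
gripper_force: 35.0
```

>>> arm_command(motion=[{"offset": [0, 0, -0.02], "spin": 0}, {"offset": [0, 0, -0.04], "spin": 0}, {"offset": [0, 0, -0.045], "spin": 0}, {"offset": [0, 0, -0.045], "spin": 0}, {"offset": [0, 0, 0], "spin": 0}])

```text
time_s: 35.55
ee_pos: [481.8, 29.5, 213.1]
ee_rot: [179.9, 0.4, 174.1]
force: [0.7, 0.1, -5.2]
gripper_width: 13.5
gripper_force: 35.0
```

>>> arm_command(motion=[{"offset": [0, 0, 0], "spin": 0.1813}, {"offset": [0, 0, 0], "spin": 0.1813}, {"offset": [0, 0, 0], "spin": 0.1813}, {"offset": [0, 0, 0], "spin": 0.1813}, {"offset": [0, 0, 0], "spin": 0.1813}])

```text
time_s: 36.17
ee_pos: [478.1, 29.4, 207.5]
ee_rot: [-179.7, -0.2, 121.8]
force: [0.6, -0.4, -4.8]
gripper_width: 13.4
gripper_force: 35.0
```

>>> arm_command(motion=[{"offset": [0, 0, 0], "spin": 0.1813}, {"offset": [0, 0, 0], "spin": 0.1813}, {"offset": [0, 0, 0], "spin": 0.1813}, {"offset": [0, 0, 0], "spin": 0.1813}, {"offset": [0, 0, 0], "spin": 0.1813}])

```text
time_s: 36.8
ee_pos: [478.1, 29.4, 207.5]
ee_rot: [-179.7, 0.1, 69.8]
force: [-0.6, 0.6, -5.8]
gripper_width: 13.4
gripper_force: 35.0
```

>>> arm_command(motion=[{"offset": [0, 0, 0], "spin": 0.1813}, {"offset": [0, 0, 0], "spin": 0.1813}, {"offset": [0, 0, 0], "spin": 0.1813}, {"offset": [0, 0, 0], "spin": 0.1813}, {"offset": [0, 0, 0], "spin": 0.1813}])

```text
time_s: 37.42
ee_pos: [478.1, 29.4, 207.5]
ee_rot: [-179.9, 0.3, 17.9]
force: [-0.5, -0.0, -4.3]
gripper_width: 13.1
gripper_force: 35.0
```

>>> arm_command(motion=[{"offset": [0, 0, 0], "spin": 0.1813}, {"offset": [0, 0, 0], "spin": 0}, {"offset": [0, 0, 0], "spin": 0}])

```text
time_s: 37.8
ee_pos: [479.1, 29.4, 209.3]
ee_rot: [-180.0, 0.2, 8.0]
force: [-0.1, 0.5, -4.7]
gripper_width: 13.7
gripper_force: 35.0
```

Run:
```python
from look import *
im,P,cm=shot('w8')
Z=P[...,2]; X=P[...,0];Y=P[...,1]
rects(P,(Z>53)&(Z<69)&(Y>230)&(X<560),'tubrim')
go(473,372.7,210,7.9)
im2,d=env.grab_frame('top'); cv2.imwrite('pics/t8.png',im2); P=cloud('top',d)
Z=P[...,2]; X=P[...,0];Y=P[...,1]
rects(P,(Z>50)&(Z<72)&(Y>230)&(X<560)&(Y<500),'tubrim top',30)
```

```text
tubrim 1520 [483.1 303.9] [88.9 60.7] 7.6 z [54. 61. 63.] px [ 39. 151.]
at [479.3  29.4 209.6] [-1.8e+02  1.0e-01  8.0e+00] w 13.0 F 35.0 offset mm [ 4.130e+01 -3.409e+02 -3.000e-01] spin 0.001
tubrim top 172 [482.5 304.7] [88.  59.7] 8.1 z [55. 61. 67.] px [195. 235.]
tubrim top 131 [461.9 455. ] [90.8 34.9] 7.8 z [52. 60. 66.] px [142. 243.]
tubrim top 58 [431.7 381.4] [ 8.8 56.7] 8.7 z [56. 62. 66.] px [168. 253.]
tubrim top 57 [509.9 391.3] [ 8.9 53.6] 7.9 z [55. 61. 65.] px [164. 227.]
```

View pics/w8.png

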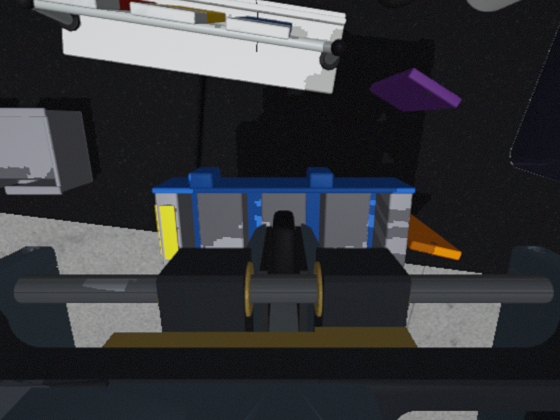

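>>> arm_command(motion=[{"offset": [0.0069, -0.0568, 0], "spin": 0}, {"offset": [0.0069, -0.0568, 0], "spin": 0}, {"offset": [0.0069, -0.0568, 0], "spin": 0}, {"offset": [0.0069, -0.0568, 0], "spin": 0}, {"offset": [0.0069, -0.0568, 0], "spin": 0}])

```text
time_s: 38.52
ee_pos: [475.1, 317.3, 210.6]
ee_rot: [180.0, -0.0, 7.9]
force: [1.2, -1.0, -4.5]
gripper_width: 13.1
gripper_force: 34.9
```

>>> arm_command(motion=[{"offset": [0.0069, -0.0568, 0], "spin": 0}, {"offset": [0, 0, 0.03], "spin": 0}, {"offset": [0, 0, 0.025], "spin": 0}, {"offset": [0, 0, 0], "spin": 0}, {"offset": [0, 0, 0], "spin": 0}])

```text
time_s: 39.15
ee_pos: [475.1, 373.0, 156.7]
ee_rot: [-179.9, -0.1, 7.9]
force: [-0.0, 1.1, -4.2]
gripper_width: 12.7
gripper_force: 35.0
```

>>> arm_command(motion=[{"offset": [0, 0, 0], "spin": 0}, {"offset": [0, 0, 0], "spin": 0}])

```text
time_s: 39.4
ee_pos: [474.9, 372.8, 156.9]
ee_rot: [-179.9, -0.1, 7.8]
force: [0.1, 0.2, -4.2]
gripper_width: 13.4
gripper_force: 35.0
```

Run:
```python
from look import *
go(473,372.3,135,7.9)
im,P,cm=shot('w9')
Z=P[...,2]; X=P[...,0];Y=P[...,1]
rects(P,(Z>53)&(Z<69)&(Y>230)&(X<560),'tubrim')
rects(P,(Z>75)&(Z<140)&(X<560)&(X>490),'carrier')
```

```text
at [474.9 372.8 156.9] [-1.799e+02 -1.000e-01  7.800e+00] w 13.4 F 35.0 offset mm [-2.   0.3 21.9] spin -0.001
tubrim 1136 [554.6 588.5] [14. 79.] 2.8 z [53. 55. 56.] px [37. 79.]
tubrim 747 [518.9 310. ] [18.1 60.4] 7.6 z [59. 61. 63.] px [363. 162.]
tubrim 656 [511.8 393. ] [ 9.3 53.5] 7.7 z [60. 61. 63.] px [267. 162.]
tubrim 433 [497.7 459.4] [18.6 30.2] 8.2 z [57. 61. 63.] px [190. 164.]
carrier 8291 [505.5 375.9] [177.   31.1] 90.0 z [101. 131. 136.] px [303. 193.]
```

View pics/w9.png

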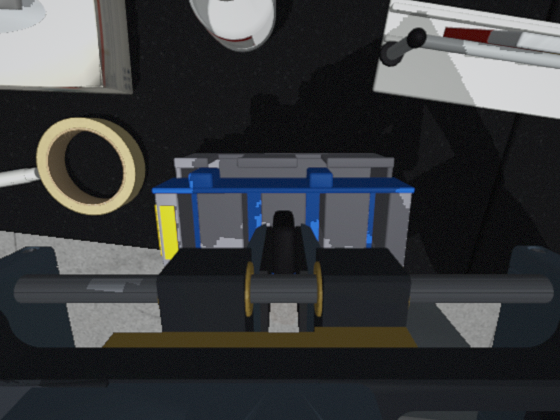

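>>> arm_command(motion=[{"offset": [-0.0014, 0.0002, 0.02], "spin": 0}, {"offset": [0, 0, 0.015], "spin": 0}, {"offset": [0, 0, 0], "spin": 0}, {"offset": [0, 0, 0], "spin": 0}])

```text
time_s: 39.95
ee_pos: [473.5, 372.6, 121.3]
ee_rot: [-180.0, -0.1, 7.8]
force: [1.1, 1.5, -3.7]
gripper_width: 13.7
gripper_force: 35.0
```

>>> arm_command(motion=[{"offset": [0, 0, 0.008], "spin": 0}, {"offset": [0, 0, 0.008], "spin": 0}, {"offset": [0, 0, 0.006], "spin": 0}, {"offset": [0, 0, 0], "spin": 0}])

```text
time_s: 40.45
ee_pos: [472.6, 371.9, 98.0]
ee_rot: [180.0, 0.1, 7.8]
force: [-0.5, -0.7, -4.8]
gripper_width: 13.2
gripper_force: 35.0
```

>>> arm_command(motion=[{"offset": [0, 0, 0.008], "spin": 0}, {"offset": [0, 0, 0.008], "spin": 0}, {"offset": [0, 0, 0.007], "spin": 0}, {"offset": [0, 0, 0.004], "spin": 0}, {"offset": [0, 0, 0], "spin": 0}])

```text
time_s: 41.08
ee_pos: [472.9, 372.1, 71.3]
ee_rot: [180.0, 0.0, 7.8]
force: [0.4, 0.1, -5.0]
gripper_width: 13.2
gripper_force: 35.0
```

>>> arm_command(motion=[{"offset": [0, 0, 0.003], "spin": 0}, {"offset": [0, 0, 0], "spin": 0}, {"offset": [0, 0, 0], "spin": 0}])

```text
time_s: 41.45
ee_pos: [473.1, 372.3, 68.9]
ee_rot: [-180.0, -0.0, 7.9]
force: [0.4, 0.3, -4.8]
gripper_width: 13.2
gripper_force: 35.0
```

>>> arm_command(motion=[{"offset": [0, 0, 0.002], "spin": 0}, {"offset": [0, 0, 0.001], "spin": 0}, {"offset": [0, 0, 0], "spin": 0}, {"offset": [0, 0, 0], "spin": 0}])

```text
time_s: 41.95
ee_pos: [473.1, 372.4, 66.5]
ee_rot: [-180.0, -0.0, 7.8]
force: [-1.6, -1.5, 3.2]
gripper_width: 13.5
gripper_force: 35.0
```

>>> arm_command(motion=[{"offset": [0, 0, 0], "spin": 0}, {"offset": [0, 0, 0], "spin": 0}, {"offset": [0, 0, 0], "spin": 0}, {"offset": [0, 0, 0], "spin": 0}], jaw=0.036)

```text
time_s: 42.45
ee_pos: [473.1, 372.3, 65.7]
ee_rot: [-180.0, -0.0, 7.8]
force: [-0.2, 0.4, 0.1]
gripper_width: 36.3
gripper_force: 0.0
```

>>> arm_command(motion=[{"offset": [0, 0, -0.01], "spin": 0}, {"offset": [0, 0, -0.03], "spin": 0}, {"offset": [0, 0, -0.05], "spin": 0}, {"offset": [0, 0, -0.05], "spin": 0}, {"offset": [0, 0, -0.03], "spin": 0}])

```text
time_s: 43.08
ee_pos: [473.8, 372.8, 239.7]
ee_rot: [-179.9, -0.3, 7.8]
force: [0.5, -1.1, 0.5]
gripper_width: 35.7
gripper_force: 0.0
```

>>> arm_command(motion=[{"offset": [0, 0, 0], "spin": 0}, {"offset": [0, 0, 0], "spin": 0}, {"offset": [0, 0, 0], "spin": 0}, {"offset": [0, 0, 0], "spin": 0}])

```text
time_s: 43.58
ee_pos: [472.7, 372.0, 234.5]
ee_rot: [179.9, 0.1, 7.8]
force: [0.2, -0.4, 0.7]
gripper_width: 35.9
gripper_force: 0.0
```

Run:
```python
from look import *
go(473,372.3,135,7.9)
im,P,cm=shot('w10')
Z=P[...,2]; X=P[...,0];Y=P[...,1]
rects(P,(Z>72)&(Z<90)&(abs(X-473)<40)&(abs(Y-372)<40),'handle')
rects(P,(Z>56)&(Z<68)&(Y>230)&(X<540),'tubrim')
c=P[(abs(X-473)<60)&(abs(Y-372)<90)]; print(np.histogram(c[:,2],bins=range(0,100,6)))
im2,d=env.grab_frame('side'); 
cv2.imwrite('pics/f.png',np.hstack([im[40:300],cv2.resize(im2[150:280,190:330],(280,260))])[:, :][:, 40:])
```

```text
at [472.7 372.  234.5] [1.799e+02 1.000e-01 7.800e+00] w 35.9 F 0.0 offset mm [ 0.6 -0.4 99.5] spin -0.001
handle 369 [473.5 372.6] [32.7 13.6] 7.7 z [75. 79. 80.] px [283. 189.]
tubrim 1054 [483.5 305. ] [88.4 60.3] 8.1 z [58. 61. 63.] px [348. 182.]
tubrim 695 [462.2 454.6] [89.5 30. ] 7.9 z [58. 61. 63.] px [208. 184.]
tubrim 376 [511.7 393.3] [ 8.2 53.1] 7.9 z [60. 62. 63.] px [270. 150.]
tubrim 355 [431.8 381.4] [ 9.6 53. ] 8.1 z [60. 61. 63.] px [271. 218.]
(array([1218, 1286,  328,  191,  303,  456, 4023, 2249,  169,  150, 1704,
         12,  123,  246,    0,    0]), array([ 0,  6, 12, 18, 24, 30, 36, 42, 48, 54, 60, 66, 72, 78, 84, 90, 96]))
```

View pics/f.png

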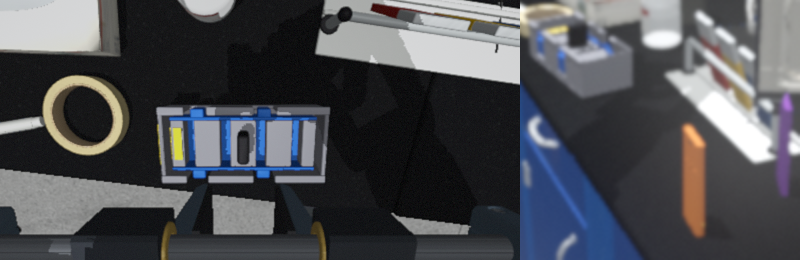

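Carrier sits nested in the tub (245,145; handle top 79 mm = 74 + 5), yellow ends matching. In the side view the panels lean on the rail (710,60), and the bottle is untouched.

```bash
python3 -c "
from workcell import env
print(env.job_done())"
```

```text
the job is handed in; nothing more can be done
None
```

The three panels present (red, yellow, blue; green was absent) lean on the rail without touching, the carrier is nested in the tub with yellow ends matching, and the job is handed in (no verdict was returned).

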